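# Unlock the treat box in the pantry and slide its cover open

## Robot

A 6-joint arm with a two-finger parallel gripper is mounted at the origin on the work surface. World frame = base frame: x ahead of the robot, y to its left, z up, the work surface at z = 0. Lengths are in mm, angles in rad, forces in N, time in s.
With the tool pointing down it reaches from about 300 to 775 mm from the base axis. Payload 14.6 kg.
Tool frame: the origin (TCP) lies on the centre line of the jaws, within the pads' length; the fingertips stand 19 mm ahead of it and the grasp point (between the pads) is the TCP (bot.tip_reach is the distance from the TCP to the fingertips, in mm); z points along the fingers, y is the line along which they close (so a half turn about z gives the same grasp; the last joint's range is limited). The gripper opens to 85 mm and grips with 20 to 120 N. Pads are 22 mm wide; open, the fingers measure 114 mm over their backs; the gripper's body (76 mm by 85 mm) begins 54 mm behind the grasp point. The pads swing forward as they close: fully open they stand 13 mm farther back than shut.
Start: joints at [1.19, 0.3, 1.521, -0, 1.321, -0.067], TCP at [169.769, 523.133, 250.281] pointing down, gripper open.
Joint ranges: [-3.03, 3.03], [-0.79, 2.21], [0.23, 2.52], [-1.04, 4.18], [0, 3.07], [-2.55, 2.55]. Speed limits (rad/s): [2.22, 2.22, 2.57, 3.14, 3.14, 3.14].

## Interface

Orientations are given as a unit quaternion [w, x, y, z].
In Python, from rig import bot gives the robot as it stands. Calls block until the motion is done:
- bot.move_to(position, orientation): joint-space move of the TCP to a pose.
- bot.servo_line(position, attitude=None, speed=150, until_force=None): straight line of the TCP; attitude=None keeps the orientation; speed is the mean speed in mm/s. With until_force (N) it stops when the force on the tool has changed by that much, and returns True; else False.
- bot.move_joints(angles): joint-space move.
- bot.move_gripper(opening, grip_force=None): finger opening in mm; grip_force is the grip in N (None keeps the last); returns when the fingers have stopped.
- bot.dwell(seconds).
- bot.ik(position, orientation): joint angles nearest the present ones, or None.
- bot.read_state(): the state.
- bot.read_camera(name): name is "side" or "top"; returns a dict with "image" (420x560x3 uint8, blue, green, red), "depth" (420x560 float32, mm along the optical axis (not along the pixel's ray), 0 where there is no reading), "fovy" (degrees; the focal length in pixels is half the picture's height over the tangent of half this angle, whatever the lens; pixels are square), "cx", "cy" (the principal point, pixels), "eye" and "attitude" of the camera in the world. Camera axes: x right, y down, z forward; pixel columns grow to the right and rows downward; lengths in mm; the calibration is good to about 2 mm. A picture is of the moment at which its call begins.
A pose or a line that the arm cannot do raises bot.MotionError and nothing moves.
- bot.finish_job(): hands the job in; it is judged then, once.
The state is a dict: "clock": time; "joint_positions": joint angles; "qvel": joint speeds; "effort": joint torques, N m; "ee_pos": TCP position; "tool_rot": TCP orientation; "ft_force": force on the tool from outside, world axes, zero at the start; "moment": the same for the moment, N m; "grip_width": finger opening in mm; "grip_force": force on a finger pad.
Only numpy, scipy, OpenCV 4.12 (cv2) and the standard library are available. Lean on these libraries where they do the work, as an engineer would, in place of code of your own. Each camera call takes 0.05 s, during which the arm holds its last target. There are 200 camera calls.

## Task

Open the locked treat box. Take the red key from the rack, push it fully home in the box's red-collared lock and turn it clockwise as far as it goes; then push the wooden cover back, away from you, until it is fully open, and leave the key standing home in the turned lock. Leave the blue key in the rack and do not disturb the other things.

Things in the scene. Friction and masses are not known exactly. Their poses are not given: they have to be found in the camera images.
- red_key: Loose red key, 55-100 g, upright in one of the rack's slots. Origin: centre of its steel shoulder's underside, z up. Below it a steel blade 24 long, 8 (x) by 24 (y) mm, the last 8 mm tapering to 4 by 18. Above: shoulder 16 (x) by 34 (y), 5 high; then the red bow, a plate 12 thick (x), 52 wide (y), 5 to 45 mm above the origin. Grasp it across x, about 27 mm up. Same after a half turn about z.
- blue_key: Spare key in the rack's other slot: same blade and shoulder, a round blue bow of 42 mm diameter, 12 mm thick, its top 46 mm above the origin (underside of the shoulder). To be left there.
- rack: Dark wooden key block fixed to the table, 60 (x) by 170 (y) by 50 mm high; origin at the centre of its underside. Two blind slots 10.6 mm (x) by 27 mm (y), 30 mm deep, open at the top, 42 mm either side of the centre along y; the key's shoulder rests on the block's top.
- treat_box: White box fixed to the table, 270 by 270 by 80 mm high; origin at the centre of its underside, z up. Its -x side faces the robot; the lock axis is at x 0, y +75 mm; the cover lies to the right of it (-y), over the front part, and slides to the box's +x. Nothing on the box is higher than 131 mm above the table but a key in the lock.
- lock (a joint): Turn of the lock barrel in rad: 0 locked, growing clockwise from above, stop at 1.5 (fully turned). Starts between 0 and 0.3, stays where left, needs about 0.06 N m. A steel D-shaped cam (50 mm radius) under the barrel blocks the steel lug on the cover; the cover is free only beyond about 1.3.
- keyway (a point): Centre of the keyway's mouth in the lock barrel's brass face (red collar, 60 mm across), on the lock axis, 126 mm above the table. Turns with the barrel: slot 27 mm long along this y, 10.6 mm wide along x, 26 mm deep, z up. The key is home when its shoulder rests on this face, its origin at this point. It has about 0.11 rad of play in the slot.
- cover (a joint): Travel of the wooden cover in m along the box's +x: 0 closed, 0.115 fully open (end stop). It slides with about 2 N of friction and stays where it is left.
- cover_ridge (a point): Top edge, mid width, of the front face (box's -x side) of the dark ridge across the cover: 90 mm wide along the box's y, 14 mm thick, 35 mm high above the cover, top 123 mm above the table. Moves with the cover, axes as the box's. The cover's flat top reaches 80 mm in front of this face: room for closed fingertips to push the ridge.
- pasta_jar: Amber glass jar with a wooden lid, 90 mm in diameter, 160 mm high; origin at the centre of its underside. A bystander, not to be disturbed.
- bean_jar: Green glass jar with a wooden lid, 80 mm in diameter, 110 mm high; origin at the centre of its underside. A bystander, not to be disturbed.
- mug: Blue mug, 80 mm in diameter, 95 mm high; origin at the centre of its underside. A bystander, not to be disturbed.
- bowl: White bowl, 150 mm in diameter, 60 mm high; origin at the centre of its underside. A bystander, not to be disturbed.
- spoon: Steel spoon with a wooden handle, lying on the table; a bystander, not to be disturbed.
- canister: Green can, 84 mm in diameter, 120 mm high; origin at the centre of its underside. A bystander, not to be disturbed.
Not all that is in view belongs to the job. Of the things that look like the red_key, the smallest one is meant.

How it is judged:
By the outcome, as a careful person would: the job done as asked, in the order asked, and still so for the second after the job is handed in, with the robot touching nothing.
It also fails if it takes over 64 s, if anything falls off the work surface, if the arm or the gripper's body presses on something with over 40 N, if the wrist force passes 120 N, or if a joint passes its speed limit or range.

## Working session

There is one attempt and no reset: what is moved stays moved. The work goes in short steps, each a Python script; the robot and the scene stay as the last script left them, time stands still between calls to the robot, and variables do not carry over. Pictures are saved under pics/ and viewed, at most 10 in all, crops included, and the job is handed in when it is done.

```bash
mkdir -p pics; ls; python3 - <<'E'
from rig import bot
import cv2,numpy as np
for n in("top","side"):
    c=bot.read_camera(n); cv2.imwrite(f"pics/{n}0.png",c["image"]); np.savez(f"{n}0.npz",**c)
    print(n,c["fovy"],c["cx"],c["cy"],c["eye"],c["attitude"],{k for k in c})
print(bot.read_state())
E
```

```text
pics
top 51.09466192723647 278.6215258988839 202.54054079536036 [ 327.23937624  151.84804392 1081.00589577] [-0.08032186  0.70915799 -0.69553373  0.08292269] {'cx', 'eye', 'cy', 'depth', 'image', 'attitude', 'fovy'}
side 53.517236123046594 281.00064674855776 209.1793580804311 [ 433.61782637 -623.26690181  986.87722966] [-0.35192872  0.93413856 -0.05144363  0.02974703] {'cx', 'eye', 'cy', 'depth', 'image', 'attitude', 'fovy'}
{'clock': 0.1, 'joint_positions': array([ 1.19037567e+00,  3.00437901e-01,  1.52153484e+00, -2.29750169e-05,
        1.32069080e+00, -6.65972087e-02]), 'qvel': array([ 5.49212719e-04, -1.80585672e-03, -1.33798703e-03,  1.80007870e-03,
       -4.86068870e-05,  2.63203509e-04]), 'effort': array([ 2.74537058e-03, -5.44382930e+01, -3.62372375e+01, -1.06103533e-05,
        3.00493237e-03,  2.77798904e-06]), 'ee_pos': array([169.71793076, 522.9564221 , 249.75907285]), 'tool_rot': array([-1.07830608e-04,  1.56265787e-01,  9.87714897e-01, -5.24590934e-04]), 'ft_force': array([-0.23832377,  0.99811032, -0.90981901]), 'moment': array([-0.0556829 , -0.00588884,  0.03073074]), 'grip_force': 0.0, 'grip_width': 85.09109831869107}
```

View pics/top0.png

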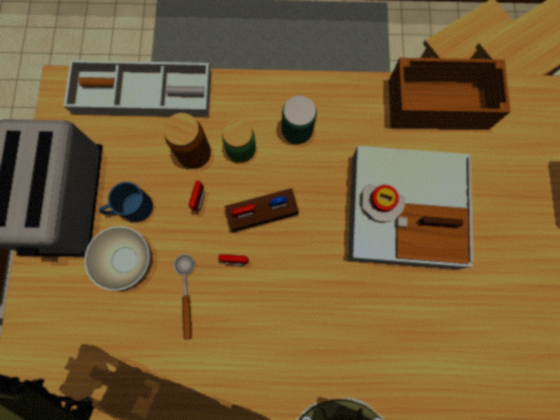

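View pics/side0.png

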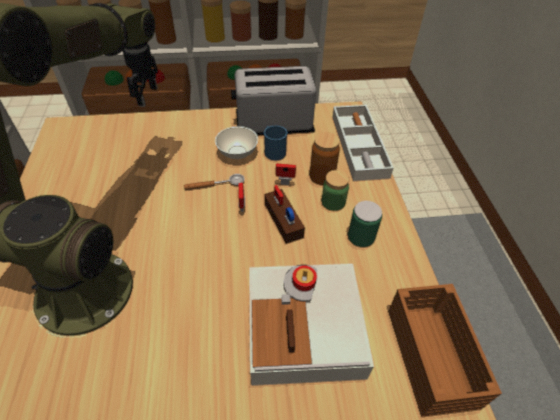

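The top view shows the rack at about (262,210), with the red key at (243,210) and the blue key at (279,201). The lock is at (385,197) and the cover ridge at (441,221). Two red look-alikes lie on the table at (197,195) and (233,259).

```bash
cat > h.py <<'E'
import cv2,numpy as np
from scipy.spatial.transform import Rotation as R
def cam(c):
    f=c["image"].shape[0]/2/np.tan(np.radians(float(c["fovy"]))/2)
    w,x,y,z=c["attitude"]; return f,R.from_quat([x,y,z,w]).as_matrix()
def ray(c,uv):
    f,M=cam(c); uv=np.atleast_2d(uv).astype(float)
    d=np.c_[(uv[:,0]-c["cx"])/f,(uv[:,1]-c["cy"])/f,np.ones(len(uv))]
    return d@M.T
def plane(c,uv,z):
    d=ray(c,uv); return c["eye"]+d*((z-c["eye"][2])/d[:,2])[:,None]
def pts(c):
    h,w=c["depth"].shape; u,v=np.meshgrid(np.arange(w),np.arange(h))
    P=c["eye"]+ray(c,np.c_[u.ravel(),v.ravel()])*c["depth"].reshape(-1,1)
    return P.reshape(h,w,3)
E
python3 - <<'E'
from h import *
t=dict(np.load("top0.npz"));s=dict(np.load("side0.npz"))
cr=lambda im,x,y,w,h,k:cv2.resize(im[y:y+h,x:x+w],None,fx=k,fy=k,interpolation=cv2.INTER_CUBIC)
a=cr(t["image"],215,175,95,65,4);b=cr(t["image"],345,175,130,97,3)
d=cr(s["image"],255,170,60,80,4);e=cr(s["image"],240,255,130,100,3)
W=np.zeros((600,800,3),np.uint8)
for im,x,y in((a,0,0),(b,400,0),(d,0,270),(e,400,300)):
    W[y:y+im.shape[0],x:x+im.shape[1]]=im[:600-y,:800-x]
cv2.imwrite("pics/crops.png",W)
for n,c in(("top",t),("side",s)):
    P=pts(c);hsv=cv2.cvtColor(c["image"],cv2.COLOR_BGR2HSV)
    for col,m in(("red",((hsv[...,0]<6)|(hsv[...,0]>174))&(hsv[...,1]>190)&(hsv[...,2]>110)),("yel",(hsv[...,0]>20)&(hsv[...,0]<35)&(hsv[...,1]>150)&(hsv[...,2]>110)),("blue",(hsv[...,0]>105)&(hsv[...,0]<130)&(hsv[...,1]>150)&(hsv[...,2]>70))):
        k,l,st,ce=cv2.connectedComponentsWithStats(m.astype(np.uint8))
        for i in range(1,k):
            if 15<st[i,4]<3000 and c["depth"][l==i].any():
                q=P[(l==i)&(c["depth"]>0)]
                if q[:,2].max()<200: print(n,col,ce[i].round(1),st[i],np.median(q,0).round(),"ztop",np.percentile(q[:,2],95).round())
E
```

```text
top red [194.5 193.5] [190 181  11  26 120] [579. 347.  89.] ztop 91.0
top red [384.2 198.4] [373 186  25  24 148] [564. -84. 128.] ztop 130.0
top red [243.  208.6] [233 205  21   8  86] [543. 232.  95.] ztop 98.0
top red [232.5 257.7] [219 255  28   7 140] [431. 253.  89.] ztop 92.0
top yel [508.5  25.6] [467   0  84  47 471] [1348. -676. -285.] ztop -279.0
top yel [472.3  12.4] [466   7  15  12  27] [1525. -635. -503.] ztop -496.0
top yel [459.6  20.7] [456  18   9   7  21] [1484. -582. -504.] ztop -496.0
top yel [547.5  42.7] [528  33  32  22 144] [1244. -790. -284.] ztop -278.0
top yel [56.2 76.5] [ 43  72  24   8 109] [918. 755.   1.] ztop 5.0
top yel [279.3  79.6] [215  75 121  10 597] [923. 158.   1.] ztop 4.0
top yel [519.2  83.4] [508  80  30   7  97] [ 925. -493.    1.] ztop 5.0
top yel [49.6 99.2] [39 98 24  6 61] [853. 767.   1.] ztop 4.0
top yel [233.3 102.9] [211 101  50   6 163] [852. 277.   1.] ztop 5.0
top yel [368.8 104.9] [350 103  34   5  89] [855. -87.   0.] ztop 4.0
top yel [219.3 108.6] [212 107  19   4  34] [835. 316.   1.] ztop 4.0
top yel [551.1 108.6] [542 
[... 3896 characters left out ...]
6 377   8   3  16] [ 172. -229.    0.] ztop 3.0
top yel [520.2 378.3] [503 376  39   5  76] [ 175. -415.    1.] ztop 4.0
top yel [204.7 389.2] [195 388  20   3  38] [139. 312.   1.] ztop 3.0
top yel [433.4 393.9] [426 393  15   3  29] [ 138. -214.    0.] ztop 4.0
top blue [278.4 199.5] [272 197  14   7  62] [568. 152.  95.] ztop 98.0
side red [285.1 165.4] [276 164  19   4  53] [578. 343.  86.] ztop 91.0
side red [240.5 190.8] [239 183   4  16  60] [432. 245.  87.] ztop 91.0
side red [278.5 191.5] [275 186   8  11  43] [544. 225.  94.] ztop 97.0
side red [304.  277.7] [293 266  23  21 154] [ 568. -101.  126.] ztop 129.0
side blue [290.4 212.8] [287 208   7  11  45] [569. 142.  91.] ztop 96.0
```

View pics/crops.png

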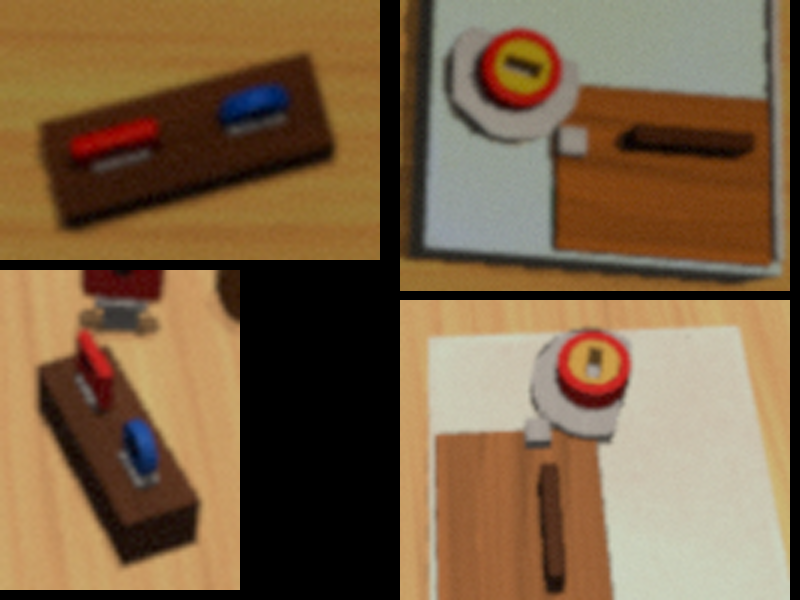

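The crops show the red key in the rack's left slot with its long axis tilted about 15°. The lock slot is dark inside the brass disc, turned slightly clockwise. The D-cam blocks the grey lug, and the dark ridge is on the cover. Next I'll measure these precisely.

```bash
cat > meas.py <<'E'
from h import *
def big(m,x0,y0,x1,y1):
    z=np.zeros(m.shape,np.uint8); z[y0:y1,x0:x1]=m[y0:y1,x0:x1]
    k,l,st,_=cv2.connectedComponentsWithStats(z); return l==1+np.argmax(st[1:,4])
def rect(c,m,z):
    v,u=np.nonzero(m); q=plane(c,np.c_[u,v],z)[:,:2].astype(np.float32)
    C=q.mean(0); w,V=np.linalg.eigh(np.cov(q.T)); a=V[:,1]*np.sign(V[1,1])
    r=cv2.minAreaRect(q); return C.round(1),"ang(deg of long axis from +y)",np.degrees(np.arctan2(-a[0],a[1])).round(1),"box",np.round(r[0],1),np.round(r[1],1)
def hsv(c): return cv2.split(cv2.cvtColor(c["image"],cv2.COLOR_BGR2HSV))
E
python3 - <<'E'
from meas import *
t=dict(np.load("top0.npz"));s=dict(np.load("side0.npz"))
roi=dict(top=dict(key=(225,198,262,220),blue=(265,190,295,212),lock=(368,182,402,214),ridge=(415,212,466,230),box=(340,140,478,272),rack=(215,180,305,236)),
 side=dict(key=(268,180,288,212),blue=(284,203,300,226),lock=(285,260,322,296),ridge=(284,304,300,356),box=(240,258,372,384),rack=(260,180,308,245)))
for n,c in(("top",t),("side",s)):
    H,S,V=hsv(c);r=roi[n];P=pts(c)
    red=((H<6)|(H>170))&(S>150)&(V>90)
    print(n,"key",rect(c,big(red,*r["key"]),95))
    print("blue",rect(c,big((H>105)&(H<130)&(S>120)&(V>60),*r["blue"]),95))
    disc=big(red|((H>12)&(H<35)&(S>150)&(V>90)),*r["lock"])
    ct,_=cv2.findContours(disc.astype(np.uint8),0,2);h=cv2.convexHull(max(ct,key=len))[:,0]
    for z in(126,130):print("disc ell z",z,cv2.fitEllipse(plane(c,h,z)[:,:2].astype(np.float32)))
    yel=big((H>12)&(H<35)&(S>150)&(V>110),*r["lock"])
    ct,_=cv2.findContours(yel.astype(np.uint8),0,2);hy=cv2.convexHull(max(ct,key=len))
    print("brass ell",cv2.fitEllipse(plane(c,hy[:,0],126)[:,:2].astype(np.float32)))
    f=np.zeros(yel.shape,np.uint8);cv2.fillConvexPoly(f,hy,1);f=cv2.erode(f,np.ones((3,3)))>0
    print("slot",rect(c,f&(S<130)|f&(V<110),126))
    print("ridge",rect(c,big(V<75,*r["ridge"]),123))
    q=P.reshape(-1,3)[(c["depth"]>0).ravel()];q=q[(abs(q[:,2]-82)<10)&(abs(q[:,0]-560)<190)&(abs(q[:,1]+160)<190)][:,:2].astype(np.float32)
    print("boxtop",cv2.minAreaRect(q),len(q))
    q=P.reshape(-1,3)[(c["depth"]>0).ravel()];q=q[(abs(q[:,2]-50)<6)&(np.hypot(q[:,0]-555,q[:,1]-187)<110)][:,:2].astype(np.float32)
    print("rack",cv2.minAreaRect(q),len(q))
E
```

```text
top key (array([543.6, 231.7], dtype=float32), 'ang(deg of long axis from +y)', np.float64(16.2), 'box', array([543.6, 231.8]), array([12. , 51.6]))
blue (array([566.3, 152. ], dtype=float32), 'ang(deg of long axis from +y)', np.float64(16.3), 'box', array([567. , 151.9]), array([12.4, 35.9]))
disc ell z 126 ((569.5245361328125, -88.23514556884766), (57.28022384643555, 58.0457763671875), 102.58580017089844)
disc ell z 130 ((568.509765625, -87.22956848144531), (57.04030227661133, 57.80265426635742), 102.58467864990234)
brass ell ((570.581787109375, -88.79651641845703), (41.311153411865234, 41.95127487182617), 37.60676193237305)
slot (array([570.7, -89.9], dtype=float32), 'ang(deg of long axis from +y)', np.float64(-16.2), 'box', array([570.9, -89.5]), array([27.4, 10.4]))
ridge (array([ 515.4, -207.8], dtype=float32), 'ang(deg of long axis from +y)', np.float64(-1.8), 'box', array([ 515.4, -207.8]), array([99.9, 20.1]))
boxtop ((566.2630615234375, -162.91224670410156), (270.7864685058594, 271.50634765625), 86.65556335449219) 11136
rack ((555.6659545898438, 191.9923553466797), (61.0705
[... 508 characters left out ...]
63101196289), (56.98618698120117, 60.952247619628906), 167.94717407226562)
brass ell ((570.249755859375, -89.50586700439453), (39.968441009521484, 40.18994140625), 179.2760772705078)
slot (array([569.3, -93.3], dtype=float32), 'ang(deg of long axis from +y)', np.float64(-16.2), 'box', array([569. , -91.8]), array([23. ,  9.7]))
ridge (array([ 513.1, -241.3], dtype=float32), 'ang(deg of long axis from +y)', np.float64(0.2), 'box', array([ 516.7, -228.2]), array([90.7, 13.2]))
boxtop ((567.15673828125, -164.3444061279297), (274.6292419433594, 270.76904296875), 86.46846008300781) 10650
rack ((556.6923217773438, 189.63430786132812), (62.59716033935547, 174.9650115966797), 17.264738082885742) 692
```

```bash
cat >> h.py <<'E'
def down(deg):
    a=np.radians(deg);c,s=np.cos(a),np.sin(a)
    q=R.from_matrix(np.array([[-s,c,0],[c,s,0],[0,0,-1.]])).as_quat(); return [q[3],q[0],q[1],q[2]]
KEY=np.array([543.7,231.9]);LOCK=np.array([570.5,-89.0])
E
python3 - <<'E'
from h import *
from rig import bot
for o in(0,180):
    for p,z,a in((KEY,77,16.3),(LOCK,153,-16.2),(LOCK,153,-60),(LOCK,153,-100)):
        q=bot.ik([*p,z],down(a+o)); print(o,a,None if q is None else np.round(q,2))
E
```

```text
0 16.3 [ 0.34  0.58  1.55 -0.    1.01  0.06]
0 -16.2 [-0.22  0.45  1.55 -0.    1.14  0.06]
0 -60 [-0.22  0.45  1.55 -0.    1.14  0.83]
0 -100 [-0.22  0.45  1.55 -0.    1.14  1.53]
180 16.3 None
180 -16.2 None
180 -60 [-0.22  0.45  1.55 -0.    1.14 -2.31]
180 -100 [-0.22  0.45  1.55 -0.    1.14 -1.61]
```

```bash
python3 - <<'E'
from h import *
from rig import bot
q=down(16.3)
bot.move_to([*KEY,170],q); bot.move_gripper(40,50)
bot.servo_line([*KEY,77],speed=100)
bot.move_gripper(0,50)
st=bot.read_state();print("grip",st["grip_width"],st["grip_force"],st["ee_pos"],st["ft_force"])
print(bot.servo_line([*KEY,180],speed=100))
bot.move_to([*LOCK,205],down(-16.2)); bot.dwell(.3)
st=bot.read_state();print(st["grip_width"],st["ee_pos"],st["ft_force"],st["moment"],st["clock"])
W=np.zeros((420,800,3),np.uint8)
for i,(n,x,y) in enumerate((("top",340,150),("side",260,230))):
    c=bot.read_camera(n);np.savez(n+"1.npz",**c)
    W[:400,i*400:i*400+400]=cv2.resize(c["image"][y:y+80,x:x+80],(400,400),interpolation=2)
cv2.imwrite("pics/held.png",W)
E
```

```text
grip 11.93785770387077 49.01209831237793 [543.95244774 232.00259345  77.59247372] [-0.80254794 -0.45446433  5.49224482]
False
11.389598966469046 [570.60278229 -88.35405632 204.94097102] [ 0.07162854  0.27666469 -1.70507094] [ 0.04295115 -0.04947617  0.06388395] 6.5083
```

View pics/held.png

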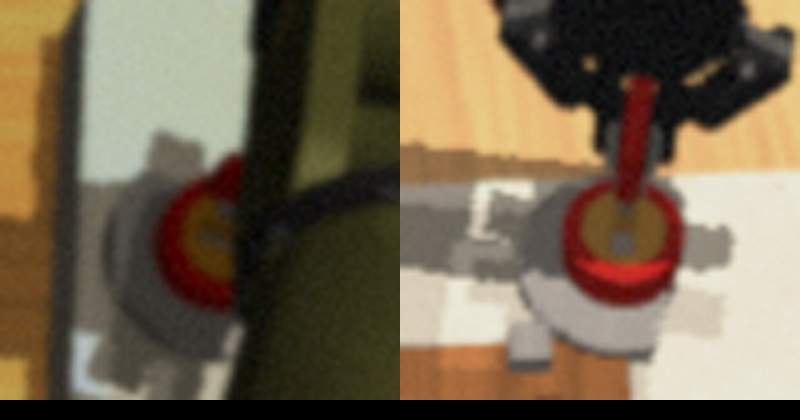

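The side crop shows the key held straight, with its blade directly above the slot at crop position (622,240). I'll insert it with a force guard.

```bash
python3 - <<'E'
from h import *
from rig import bot
P=lambda m:print(m,(lambda s:(s["ee_pos"].round(2),s["ft_force"].round(1),s["moment"].round(2),round(s["grip_width"],1),s["clock"]))(bot.read_state()))
hit=bot.servo_line([*LOCK,180],speed=80);P("pre")
hit=bot.servo_line([*LOCK,153],speed=30,until_force=8);P(hit)
E
```

```text
pre (array([570.44, -89.02, 179.73]), array([-0.1,  0.5, -0.3]), array([-0.01,  0.01,  0.02]), 11.2, 7.0667)
True (array([570.38, -88.99, 153.52]), array([-1.1,  0.6,  5.2]), array([0.06, 0.23, 0.02]), 11.0, 7.9167)
```

It slid in at the first try. Next I'll seat it and turn in steps.

```bash
python3 - <<'E'
from h import *
from rig import bot
P=lambda m:print(m,(lambda s:(s["ee_pos"].round(2),s["ft_force"].round(1),s["moment"].round(2),round(s["grip_width"],1),s["clock"]))(bot.read_state()))
P(bot.servo_line([*LOCK,150],speed=20,until_force=12))
z=bot.read_state()["ee_pos"][2]
for a in [-25,-40,-55,-70,-80,-84,-87,-90,-92,-94,-96,-98]:
    bot.servo_line([*LOCK,z],down(a),speed=60); P(a)
    if abs(bot.read_state()["moment"][2])>0.8 or np.linalg.norm(bot.read_state()["ft_force"])>30: break
E
```

```text
True (array([570.83, -89.05, 153.49]), array([-3.8,  0.2,  9.6]), array([ 0.13,  0.76, -0.02]), 11.4, 8.125)
-25 (array([570.52, -88.9 , 153.6 ]), array([-1.8,  2. ,  2. ]), array([ 0.31,  0.36, -0.04]), 11.5, 8.425)
-40 (array([570.58, -88.96, 153.59]), array([-0.7,  2. ,  2.4]), array([ 0.37,  0.24, -0.02]), 11.5, 8.8333)
-55 (array([570.61, -89.05, 153.59]), array([0.4, 2.1, 2.2]), array([0.2 , 0.03, 0.01]), 11.3, 9.2417)
-70 (array([570.64, -89.12, 153.61]), array([0.9, 0.9, 2.6]), array([-0.05, -0.18,  0.03]), 11.0, 9.65)
-80 (array([570.61, -89.17, 153.59]), array([ 0.7, -0.8,  1.1]), array([-0.16, -0.12, -0.01]), 11.2, 9.975)
-84 (array([570.57, -89.19, 153.58]), array([ 1.3, -2.2,  2.1]), array([-0.44, -0.2 ,  0.03]), 11.3, 10.225)
-87 (array([570.55, -89.18, 153.57]), array([ 1.1, -2.2,  1.7]), array([-0.55, -0.15, -0.04]), 11.3, 10.475)
-90 (array([570.57, -89.15, 153.6 ]), array([ 0.9, -2.8,  2.3]), array([-0.73, -0.15, -0.  ]), 11.5, 10.725)
-92 (array([570.53, -89.15, 153.53]), array([ 0.5, -5. ,  3.5]), array([-0.95, -0.15, -0.01]), 11.3, 10.975)
-94 (array([570.55, -89.14, 153.58]), array([-0.1, -5.2,  3.3]), array([-0.94, -0.2 ,  0.03]), 11.4, 11.225)
-96 (array([570.55, -89.1 , 153.56]), array([ 1.5, -4.5,  3.7]), array([-0.94, -0.25, -0.01]), 11.2, 11.475)
-98 (array([570.53, -89.21, 153.56]), array([ 1.2, -4.8,  3.9]), array([-1.02, -0.18,  0.29]), 11.5, 11.725)
```

```bash
python3 - <<'E'
from h import *
from rig import bot
P=lambda m:print(m,(lambda s:(s["ee_pos"].round(2),s["ft_force"].round(1),s["moment"].round(2),round(s["grip_width"],1),s["clock"]))(bot.read_state()))
z=153.2
for a in [-99,-100,-101,-102,-103,-104]:
    bot.servo_line([*LOCK,z],down(a),speed=60); bot.dwell(.1);P(a)
    if abs(bot.read_state()["moment"][2])>1.0: break
print(bot.servo_line([*LOCK,150],speed=20,until_force=12));P("seat")
bot.move_gripper(36);P("open")
bot.servo_line([*LOCK,230],speed=100)
home=[450,150,330]
bot.move_to(home,down(0))
W=np.zeros((420,800,3),np.uint8)
for i,(n,x,y) in enumerate((("top",340,145),("side",240,240))):
    c=bot.read_camera(n);np.savez(n+"2.npz",**c)
    W[:400,i*400:i*400+400]=cv2.resize(c["image"][y:y+130,x:x+130],(400,400),interpolation=2)
cv2.imwrite("pics/turned.png",W)
E
```

```text
-99 (array([570.57, -89.23, 153.56]), array([ 0. , -5.6,  5.3]), array([-1.08,  0.07,  0.52]), 11.3, 12.075)
-100 (array([570.55, -89.22, 153.53]), array([-0. , -5.6,  5.5]), array([-1.05,  0.11,  0.74]), 11.6, 12.425)
-101 (array([570.56, -89.22, 153.55]), array([ 0.5, -5.5,  5.5]), array([-1.05,  0.06,  1.02]), 11.4, 12.775)
True
seat (array([570.84, -89.47, 153.52]), array([-5.5, -0.6,  9. ]), array([-0.12,  0.89,  0.85]), 11.5, 12.9833)
open (array([571.05, -89.75, 152.79]), array([-0.2,  0.6, -0.3]), array([-0.05,  0.04, -0.03]), 36.0, 13.3417)
```

View pics/turned.png

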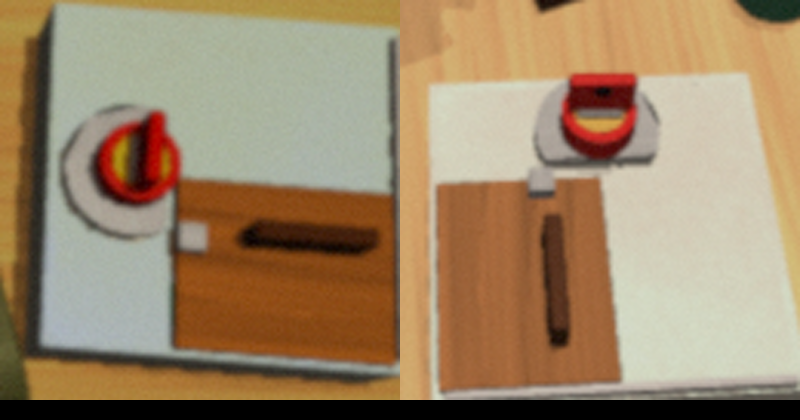

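Lock turned: the D-cam's flat side now faces the lug and the key stands upright in the collar. Next I'll locate the ridge by depth and push it.

```bash
python3 - <<'E'
from h import *
from rig import bot
P=lambda m:print(m,(lambda s:(s["ee_pos"].round(1),s["ft_force"].round(1),s["clock"]))(bot.read_state()))
Q=[]
for n in("top2","side2"):
    c=dict(np.load(n+".npz"));q=pts(c).reshape(-1,3)
    q=q[(q[:,2]>112)&(q[:,2]<130)&(abs(q[:,0]-520)<60)&(q[:,1]<-140)&(q[:,1]>-300)]
    r=cv2.minAreaRect(q[:,:2].astype(np.float32)); print(n,r,np.median(q[:,2])); Q.append(r[0])
C=np.mean(Q,0);print(C)
a=np.radians(-3.4);bx=np.array([np.cos(a),np.sin(a)])
if abs(C[0]-516)<12 and abs(C[1]+215)<18:
    s=C-bx*60; o=down(-93.4); z=118
    bot.move_gripper(0,40)
    bot.move_to([*s,230],o)
    print(bot.servo_line([*s,z],speed=80,until_force=8));P("down")
    f=C-bx*22
    print(bot.servo_line([*f,z],speed=60,until_force=4));P("near")
    e=C+bx*135
    print(bot.servo_line([*e,z],speed=50,until_force=25));P("push")
E
```

```text
top2 ((519.3389892578125, -214.61004638671875), (88.88172149658203, 14.547331809997559), 86.25223541259766) 123.13541204671628
side2 ((520.0996704101562, -219.34713745117188), (89.05824279785156, 14.234477996826172), 86.79193115234375) 122.63511714989352
[ 519.71932983 -216.97859192]
False
down (array([ 460. , -213.5,  118.4]), array([-0.3,  0.8,  0.8]), 18.9333)
False
near (array([ 497.6, -215.6,  117.8]), array([ 0.3, -0.9,  0.2]), 19.7167)
True
push (array([ 616.2, -222.8,  117.5]), array([-9.4,  0. ,  7.4]), 21.85)
```

```bash
python3 - <<'E'
from h import *
from rig import bot
P=lambda m:print(m,(lambda s:(s["ee_pos"].round(1),s["ft_force"].round(1),s["clock"]))(bot.read_state()))
a=np.radians(-3.4);bx=np.array([np.cos(a),np.sin(a)])
p=bot.read_state()["ee_pos"][:2]
print(bot.servo_line([*(p+8*bx),118],speed=20,until_force=20));P("push")
b=p-bx*30
bot.servo_line([*b,118],speed=80);bot.servo_line([*b,230],speed=100)
bot.move_to([450,150,330],down(0));bot.dwell(.5)
W=np.zeros((420,800,3),np.uint8)
for i,(n,x,y) in enumerate((("top",340,145),("side",240,240))):
    c=bot.read_camera(n);H=pts(c).reshape(-1,3)
    q=H[(H[:,2]>112)&(H[:,2]<130)&(abs(H[:,0]-620)<60)&(H[:,1]<-150)&(H[:,1]>-300)]
    print(n,cv2.minAreaRect(q[:,:2].astype(np.float32))[:2])
    q=H[(np.hypot(H[:,0]-570,H[:,1]+89)<35)&(H[:,2]>150)];print("key top",np.percentile(q[:,2],[50,90]),np.median(q,0)[:2],cv2.minAreaRect(q[:,:2].astype(np.float32)))
    W[:400,i*400:i*400+400]=cv2.resize(c["image"][y:y+130,x:x+130],(400,400),interpolation=2)
cv2.imwrite("pics/open.png",W)
E
```

```text
True
push (array([ 616.1, -222.9,  117.2]), array([-4. ,  1.4,  3.9]), 22.0917)
top ((634.0800170898438, -221.4311065673828), (88.83717346191406, 15.408769607543945))
key top [170.11118417 173.7055182 ] [568.32314279 -85.7189372 ] ((569.3425903320312, -88.42574310302734), (13.318017959594727, 50.376983642578125), 83.62018585205078)
side ((634.6428833007812, -225.9579315185547), (88.49720764160156, 14.540217399597168))
key top [167.26148565 171.48960022] [570.87525607 -94.38890079] ((571.2560424804688, -92.3079833984375), (13.665050506591797, 51.66725540161133), 83.55474853515625)
```

View pics/open.png

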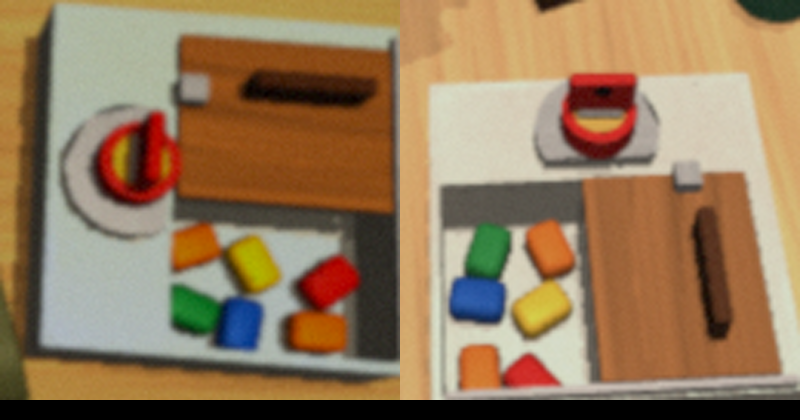

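The cover is fully open (about 115 mm of travel), with the treats showing. The key stands home, its top at about 171 mm. I'm handing the job in.

```bash
python3 -c "
from rig import bot
print(bot.finish_job())"
```

```text
the job is handed in; nothing more can be done
None
```

The job is handed in: the red key stands home in the fully turned lock, the cover is pushed about 115 mm to its end stop, and I never touched the blue key or the bystanders.

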